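# Push the row of wooden holders home and bolt it in

### The arm

A 6-joint arm with a two-finger parallel gripper is mounted at the origin on the work surface. World frame = base frame: x ahead of the robot, y to its left, z up, the work surface at z = 0. Lengths are in mm, angles in rad, forces in N, time in s.
With the tool pointing down it reaches from about 300 to 825 mm from the base axis. Payload 5.4 kg.
Tool frame: the origin (TCP) lies between the finger pads; the fingertips stand 25 mm ahead of it and the grasp point (between the pads) lies 6 mm ahead of it; z points along the fingers, y is the line along which they close (so a half turn about z gives the same grasp; the last joint's range is limited). The gripper opens to 92 mm and grips with 3 to 60 N. Pads are 20 mm wide; open, the fingers measure 128 mm over their backs; the gripper's body (75 mm by 189 mm) begins 69 mm behind the grasp point.
Start: joints at [0.948, 0.158, 1.597, -0, 1.386, -0.21], TCP at [230.684, 526.679, 239.601] pointing down, gripper open.
Joint ranges: [-2.91, 2.91], [-0.94, 2.29], [0.18, 2.7], [-1.29, 4.43], [0.17, 2.64], [-3, 3]. Speed limits (rad/s): [2.57, 2.57, 3.14, 3.14, 3.14, 3.14].

### API

Orientations are given as a rotation vector (axis times angle).
In Python, from bench import telemetry, grab_frame, camera_params, arm gives the robot as it stands. The module is installed in compiled form; this text tells all that it offers.
- The arm moves only by the tool carry_out, never from a script. Its argument "steps" is a list of rows, each an object with "linear": the shift along the tool's x, y, z as a fraction of full scale, a list of three; "spin": the turn about the tool's z as a fraction of full scale; "fingers": the closure, from -1 (fully open) to 1 (shut). In form: [{"linear": [x, y, z], "spin": spin, "fingers": fingers}, ...]. A call has 1 to 12 rows; each row shifts and turns the commanded pose from where the row before left it, along the tool's axes as they then stand; what a row does not reach is not made up. Full scale, the value 1, is 600 mm for a shift and 5 degrees for a turn. A row lasts 1/12 s, in which the tool goes at most 41.7 mm and 7.16 degrees, less where a joint would pass 70% of its speed; a pose out of reach is approached as far as the arm can. A call with a number of a shift or a turn outside -1 to 1 is refused whole. A call with a gripper value outside its range is refused whole. The fingers move at their own pace and stop on an object; the grip force is fixed at half the most. Time passes only in rows, so rows that do not move let the fingers close. It gives the time, the measured TCP pose, the force, the opening and the grip force at its end, in the units of the state.
- telemetry.get_state(): the state, without advancing time (a new reading comes with each control period).
- grab_frame(name): name is "scene" or "top"; returns the picture (420x560x3 uint8, red, green, blue); there is no depth.
- camera_params(name): a dict with "camera_matrix" (3x3 intrinsics, pixels), "world_to_cam" (4x4, takes a point from world to camera coordinates). Camera axes: x right, y down, z forward; pixel columns grow to the right and rows downward; lengths in mm; the calibration is good to about 2 mm. A picture is of the moment at which its call begins. camera_params takes no time and is no camera call.
- arm.job_done(): hands the job in; it is judged then, once.
The state is a dict: "clock": time; "joint_pos": joint angles; "joint_velocities": joint speeds; "joint_torque": joint torques, N m; "tool_pos": TCP position; "orientation": TCP orientation; "ft_force": force on the tool from outside, world axes, zero at the start; "ft_torque": the same for the moment, N m; "width": finger opening in mm; "grasp_force": force on a finger pad.
Only numpy, scipy, OpenCV 4.12 (cv2) and the standard library are available. Lean on these libraries where they do the work, as an engineer would, in place of code of your own. Each camera call takes 0.05 s, during which the arm holds its last target. There are 200 camera calls.

### The job

Four wooden candle-holder blocks stand in a row in the feed channel on the bench. With the fingertips, push the whole row along the channel from behind, as one train, until it is fully home against the end stop with no gaps, then push the bolt's black knob to shut the bolt fully behind the last block, and come away. Do not lift or tip the blocks, and leave everything else on the bench where it is.

Things in the scene. Friction and masses are not known exactly. Their poses are not given: they have to be found in the camera images.
- channel: Feed channel fixed to the bench: grey laminate base 96 mm wide (x), y from -165 to +205 mm, 12 mm thick; aluminium fences along both sides, tops 24 mm above the bench, 53 mm apart inside. The blocks slide on the base. Origin: on the bench under the channel's middle line; y points along the channel to the end stop, x to the far side, away from the bolt. The -y end is open
- stop_face (a point): Middle of the end stop's face, 33 mm above the bench, at x = 0, y = +170 mm in the channel's frame. The stop is a dark steel block 84 mm wide, 30 mm thick, its top 55 mm above the bench. The row, 160 mm long, is home when its front touches this face; its rear face is then at y = +10 mm, 6 mm clear of the bolt
- holder1: The front block of the row, nearest the end stop: plain wood, arched top, 50 mm wide across the channel (x), 40 mm along it (y), 56 mm high, flat vertical faces with a dark 30 mm round pocket in them; about 75 g. Origin: centre of its underside, 12 mm above the bench; axes as the channel's. Home: y = +150 mm in the channel's frame
- holder2: Second block, same shape, touching behind the first; home y = +110 mm in the channel's frame
- holder3: Third block, same shape; home y = +70 mm in the channel's frame
- holder4: Last block, same shape, at the open end of the row: its free rear face, 20 mm behind its origin in -y, is the one to push (it stands 44 mm above the fences); home y = +30 mm in the channel's frame. At the start the row is 50 to 110 mm short of home and stands in the bolt's way
- bolt (a joint): Travel of the bolt in m: about 0 (up to 0.006) = open, 0.040 = fully shut, against its own stop. It grows as the knob is pushed along the channel's +x; about 1.5 N to slide, stays where left. The steel bar, 12 mm wide, 15 to 25 mm above the bench, crosses the channel at its y = -2 mm; its guide (x = -37 to -50 mm, y = -18 to +14 mm) is 35 mm high, a grey tongue 12 mm high carries it out to x = -130 mm
- bolt_knob (a point): Centre of the top of the bolt's upright black knob, a post 18 mm across that rises from 25 to 65 mm above the bench, on the channel's -x side; at x = -102 mm, y = -2 mm in the channel's frame when open, x = -62 mm when shut
- spare_holder: a fifth holder block of the same shape as the row's (50 x 40 mm foot, 56 mm high), standing on the bench beside the far long side of the channel; bystander. Origin: centre of its underside
- glue_bottle: white bottle, 52 mm across, 110 mm high, orange cap, standing on the robot's side of the channel near its stop end; bystander. Origin: centre of its underside
- wax_tin: low round metal tin, 68 mm across, 40 mm high, on the bench beyond the channel near its stop end; bystander. Origin: centre of its underside
- dowel: loose wooden dowel lying on the bench on the robot's side of the channel near its open end, 16 mm thick, 110 mm long; bystander. Origin: on its underside at mid length; it lies along its x
- mallet: hammer lying on the bench left of the channel; bystander
- chisel: long thin hand tool lying on the bench right of the channel; bystander
- sanding_block: cork sanding block 110 x 60 x 35 mm lying on the bench to the left; bystander. Origin: centre of its underside
Not all that is in view belongs to the job. What is shaped like the holder2 but blue is not meant. Leave any blue look-alike of the holder4 alone.

How it is judged:
By the outcome, as a careful person would: the job done as asked, in the order asked, and still so for the second after the job is handed in, with the robot touching nothing.
It also fails if it takes over 45 s, if anything falls off the work surface, if the arm or the gripper's body presses on something with over 40 N, if the wrist force passes 120 N, or if a joint passes its speed limit or range.

## Working session

There is one attempt and no reset: what is moved stays moved. The work goes in short steps, Python scripts to look and compute and a tool call to move; the robot and the scene stay as the last step left them, time stands still between calls to the robot, and variables do not carry over. Pictures are saved under pics/ and viewed, at most 10 in all, crops included, and the job is handed in when it is done.

Besides the shell and the picture viewer there is one more tool, called after ">>>" as a command line: name --argument value ..., lists and objects as JSON in quotes. carry_out: Moves the arm, as the interface text tells. Its arguments: {"type":"object","properties":{"steps":{"type":"array"}},"required":["steps"]}

```bash
mkdir -p pics
python3 - <<'E'
from bench import telemetry, grab_frame, camera_params
import cv2
for n in ("scene","top"):
    cv2.imwrite(f"pics/{n}0.png",cv2.resize(grab_frame(n)[:,:,::-1],(784,588),interpolation=cv2.INTER_CUBIC))
    p=camera_params(n);print(n,p["camera_matrix"].round(1).tolist(),p["world_to_cam"].round(3).tolist())
s=telemetry.get_state();print(s["clock"],s["tool_pos"],s["orientation"],s["width"])
E
```

```text
scene [[542.7, 0.0, 262.9], [0.0, 542.7, 212.7], [0.0, 0.0, 1.0]] [[0.836, 0.548, -0.008, -463.602], [0.456, -0.705, -0.543, -198.165], [-0.304, 0.451, -0.839, 1670.684], [0.0, 0.0, 0.0, 1.0]]
top [[470.2, 0.0, 277.7], [0.0, 470.2, 206.0], [0.0, 0.0, 1.0]] [[-0.001, -1.0, -0.004, 22.368], [-0.999, 0.001, -0.036, 525.714], [0.036, 0.004, -0.999, 1304.604], [0.0, 0.0, 0.0, 1.0]]
0.1 [230.39024318 526.25478488 238.70657271] [-6.43776997e-01 -3.07420445e+00  2.48520354e-03] 92.38398662279786
```

View pics/scene0.png

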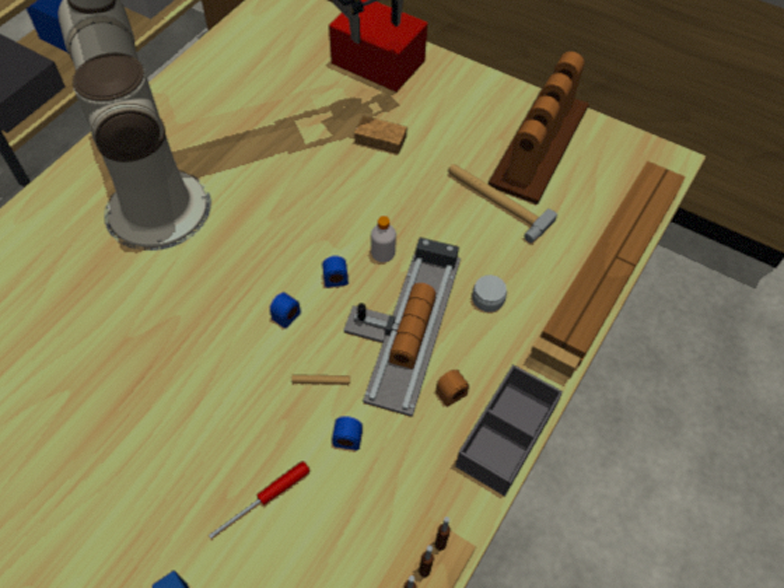

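View pics/top0.png

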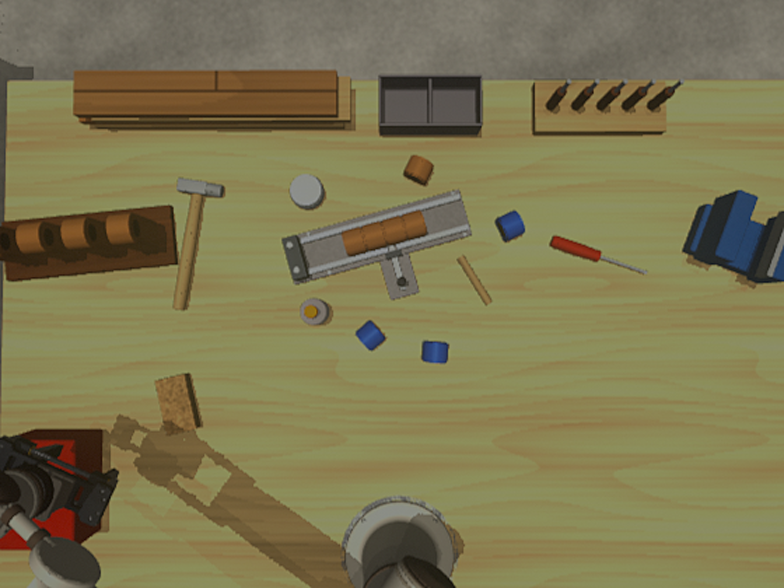

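The scene shows the channel with four brown blocks, the bolt knob at (361,312) and the stop at (438,250). In the top view the stop is at (294,258), the open end at (462,212) and the knob at about (402,283). I'll zoom in on the top view.

Run:
```python
from bench import grab_frame
import cv2
f=grab_frame("top")[125:225,190:350,::-1]
cv2.imwrite("pics/topz.png",cv2.resize(f,(800,500),interpolation=cv2.INTER_CUBIC))
```

```text
(no output)
```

View pics/topz.png

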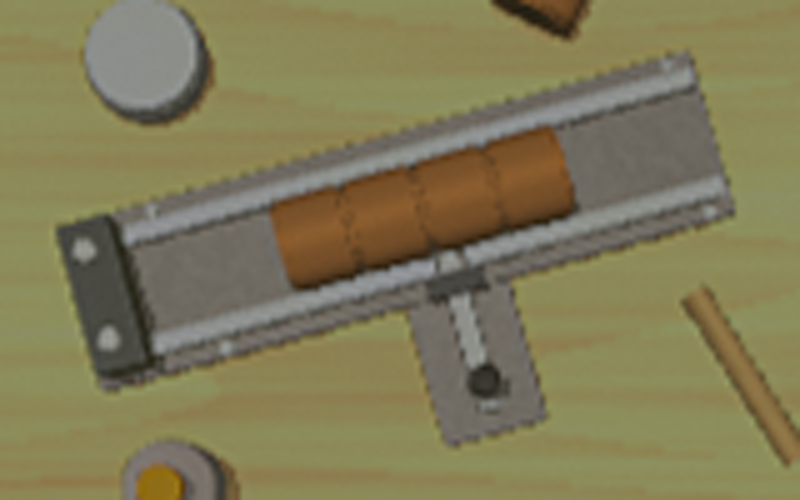

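```bash
cat > h.py <<'E'
import numpy as np
from bench import camera_params
def ray(n,uv,z):
    p=camera_params(n);T=p["world_to_cam"];R=T[:3,:3];c=-R.T@T[:3,3]
    d=R.T@np.linalg.solve(p["camera_matrix"],[uv[0],uv[1],1.]);return (c+d*(z-c[2])/d[2])[:2]
def top(u,v,z): return ray("top",((u+.5)/5-.5+190,(v+.5)/5-.5+125),z)
E
python3 - <<'E'
from h import *
from scipy.optimize import least_squares
P=[((688,53),12,(48,-165)),((733,213),12,(-48,-165)),((58,228),55,(42,200)),((108,214),55,(42,170)),((104,376),55,(-42,200)),((484,380),65,(-101,-2)),((450,446),12,(-130,14)),((547,414),12,(-130,-18))]
W=np.array([top(*p[0],p[1]) for p in P]);C=np.array([p[2] for p in P],float)
f=lambda q:((C@np.array([[np.cos(q[2]),-np.sin(q[2])],[np.sin(q[2]),np.cos(q[2])]]).T+q[:2])-W).ravel()
r=least_squares(f,[570,20,.26],loss='soft_l1');q=r.x;print(q,f(q).reshape(-1,2).round(1).tolist())
c,s=np.cos(q[2]),np.sin(q[2]);R=np.array([[c,-s],[s,c]])
ch=lambda u,v,z:(R.T@(top(u,v,z)-q[:2])).round(1)
print("rear arch top",ch(562,166,66),"front",ch(284,248,66),"rear low corner",ch(575,206,40),ch(552,128,66))
print("joints",[ch(u,v,68) for u,v in((345,220),(418,200),(490,180))],"knob",ch(484,380,65))
for n,p in dict(stop=(0,170),rear=(0,-60),prestart=(0,-110),knob=(-102,-2)).items(): print(n,(R@p+q[:2]).round(1))
E
```

```text
[6.34995225e+02 2.72041271e+01 2.75081866e-01] [[1.8, -1.5], [-0.5, -2.9], [-0.2, 2.3], [0.4, 0.5], [-0.8, 4.7], [0.1, -0.6], [2.2, -11.3], [-6.9, 12.0]]
rear arch top [ -1.8 -73. ] front [-3.6 82.5] rear low corner [-21.7 -76. ] [ 19.4 -73.5]
joints [array([ 1.8, 46.9]), array([1.4, 6.4]), array([  1.3, -33.7])] knob [-101.    -1.4]
stop [588.8 190.8]
rear [651.3 -30.5]
prestart [664.9 -78.7]
knob [537.4  -2.4]
```

>>> carry_out --steps '[{"linear": [0, 0, 0], "spin": 1, "fingers": 0.78}, {"linear": [0, 0, 0], "spin": 1, "fingers": 0.78}, {"linear": [0, 0, 0], "spin": 1, "fingers": 0.78}, {"linear": [0, 0, 0], "spin": 1, "fingers": 0.78}, {"linear": [0, 0, 0], "spin": 1, "fingers": 0.78}, {"linear": [0, 0, 0], "spin": 1, "fingers": 0.78}, {"linear": [0, 0, 0], "spin": 1, "fingers": 0.78}, {"linear": [0, 0, 0], "spin": 1, "fingers": 0.78}, {"linear": [0, 0, 0], "spin": 1, "fingers": 0.78}, {"linear": [0, 0, 0], "spin": 1, "fingers": 0.78}, {"linear": [0, 0, 0], "spin": 0, "fingers": 0.78}]'

```text
clock: 1.07
tool_pos: [230.6, 526.5, 239.2]
orientation: [1.886, 2.513, -0.001]
ft_force: [0.4, -0.8, 1.0]
width: 20.6
grasp_force: 0.0
```

```bash
cat >> h.py <<'E'
from scipy.optimize import least_squares
from scipy.spatial.transform import Rotation
from bench import telemetry
P=[((688,53),12,(48,-165)),((733,213),12,(-48,-165)),((58,228),55,(42,200)),((108,214),55,(42,170)),((104,376),55,(-42,200)),((484,380),65,(-101,-2))]
W=np.array([top(*p[0],p[1]) for p in P]);C=np.array([p[2] for p in P],float)
rot=lambda a:np.array([[np.cos(a),-np.sin(a)],[np.sin(a),np.cos(a)]])
f=lambda q:(C@rot(q[2]).T+q[:2]-W).ravel()
q=least_squares(f,[635,27,.27],loss='soft_l1').x;R=rot(q[2])
def show():
    s=telemetry.get_state();M=Rotation.from_rotvec(s["orientation"]).as_matrix()
    print("t",s["clock"],"chan",(R.T@(s["tool_pos"][:2]-q[:2])).round(1),"z",round(s["tool_pos"][2],1),"w",round(s["width"],1),"ytool angle err deg",round(np.degrees(np.arctan2(M[1,1],M[0,1])-q[2]),2),"F(chan)",(R.T@s["ft_force"][:2]).round(1),s["ft_force"][2].round(1))
E
python3 - <<'E'
from h import *
print(q,f(q).reshape(-1,2).round(1).tolist());show()
ch=lambda u,v,z:(R.T@(top(u,v,z)-q[:2])).round(1)
# angle from straight edges (fences' inner edges)
for a,b,z in(((128,240),(690,86),24),((160,336),(722,178),24)):
    print(ch(*a,z),ch(*b,z))
print([ch(u,v,68) for u,v in((345,220),(418,200),(490,180))],ch(175,480,60))
E
```

```text
[6.34955233e+02 2.71944266e+01 2.74769797e-01] [[1.7, -1.6], [-0.6, -2.9], [-0.2, 2.3], [0.4, 0.4], [-0.8, 4.7], [0.1, -0.6]]
t 1.0667 chan [-253.8  590.3] z 239.2 w 20.6 ytool angle err deg 0.48 F(chan) [ 0.2 -0.9] 1.0
[ 29.3 166.2] [  26.9 -157.2]
[-26.9 163.4] [ -27.3 -160.1]
[array([ 1.8, 46.9]), array([1.5, 6.4]), array([  1.3, -33.7])] [-107.2  172.8]
```

>>> carry_out --steps '[{"linear": [-0.059, 0.021, 0], "spin": 0.1, "fingers": 0.78}, {"linear": [-0.059, 0.021, 0], "spin": 0, "fingers": 0.78}, {"linear": [-0.059, 0.021, 0], "spin": 0, "fingers": 0.78}, {"linear": [-0.059, 0.021, 0], "spin": 0, "fingers": 0.78}, {"linear": [-0.059, 0.021, 0], "spin": 0, "fingers": 0.78}, {"linear": [-0.059, 0.021, 0], "spin": 0, "fingers": 0.78}, {"linear": [-0.059, 0.021, 0], "spin": 0, "fingers": 0.78}, {"linear": [-0.059, 0.021, 0], "spin": 0, "fingers": 0.78}, {"linear": [-0.059, 0.021, 0], "spin": 0, "fingers": 0.78}, {"linear": [-0.059, 0.021, 0], "spin": 0, "fingers": 0.78}]'

```text
clock: 1.9
tool_pos: [449.5, 219.1, 239.6]
orientation: [1.891, 2.509, 0.0]
ft_force: [0.2, 0.7, -0.1]
width: 10.0
grasp_force: 0.0
```

>>> carry_out --steps '[{"linear": [-0.059, 0.021, 0], "spin": 0, "fingers": 0.78}, {"linear": [-0.059, 0.021, 0], "spin": 0, "fingers": 0.78}, {"linear": [-0.059, 0.021, 0], "spin": 0, "fingers": 0.78}, {"linear": [-0.059, 0.021, 0], "spin": 0, "fingers": 0.78}, {"linear": [-0.059, 0.021, 0], "spin": 0, "fingers": 0.78}, {"linear": [-0.059, 0.021, 0], "spin": 0, "fingers": 0.78}, {"linear": [-0.059, 0.021, 0], "spin": 0, "fingers": 0.78}, {"linear": [-0.059, 0.021, 0], "spin": 0, "fingers": 0.78}, {"linear": [-0.059, 0.021, 0], "spin": 0, "fingers": 0.78}, {"linear": [-0.059, 0.021, 0], "spin": 0, "fingers": 0.78}, {"linear": [0, 0, 0], "spin": 0, "fingers": 0.78}, {"linear": [0, 0, 0], "spin": 0, "fingers": 0.78}]'

```text
clock: 2.9
tool_pos: [666.9, -87.0, 238.3]
orientation: [-1.894, -2.505, 0.001]
ft_force: [-0.4, 0.4, -0.2]
width: 10.3
grasp_force: 0.0
```

```bash
python3 -c "from h import *; show()"
```

```text
t 2.9 chan [  -0.3 -118.6] z 238.3 w 10.3 ytool angle err deg 0.08 F(chan) [-0.3  0.4] -0.2
```

>>> carry_out --steps '[{"linear": [0, 0, 0.06], "spin": 0, "fingers": 0.78}, {"linear": [0, 0, 0.06], "spin": 0, "fingers": 0.78}, {"linear": [0, 0, 0.06], "spin": 0, "fingers": 0.78}, {"linear": [0, 0, 0.06], "spin": 0, "fingers": 0.78}, {"linear": [0, 0, 0.04], "spin": 0, "fingers": 0.78}, {"linear": [0, 0, 0.02], "spin": 0, "fingers": 0.78}, {"linear": [0, 0, 0.006], "spin": 0, "fingers": 0.78}, {"linear": [0, 0, 0], "spin": 0, "fingers": 0.78}, {"linear": [0, 0, 0], "spin": 0, "fingers": 0.78}]'

```text
clock: 3.65
tool_pos: [668.1, -85.4, 58.4]
orientation: [1.891, 2.505, 0.002]
ft_force: [0.4, -0.3, -0.3]
width: 10.1
grasp_force: 0.0
```

Run:
```python
from h import *
from bench import grab_frame
import cv2
show()
a=grab_frame("scene")[155:310,220:380,::-1]
cv2.imwrite("pics/z1.png",cv2.resize(a,None,fx=3.7,fy=3.7,interpolation=cv2.INTER_CUBIC))
```

```text
t 3.65 chan [   1.4 -117.3] z 58.4 w 10.1 ytool angle err deg 0.16 F(chan) [ 0.3 -0.3] -0.3
```

View pics/z1.png

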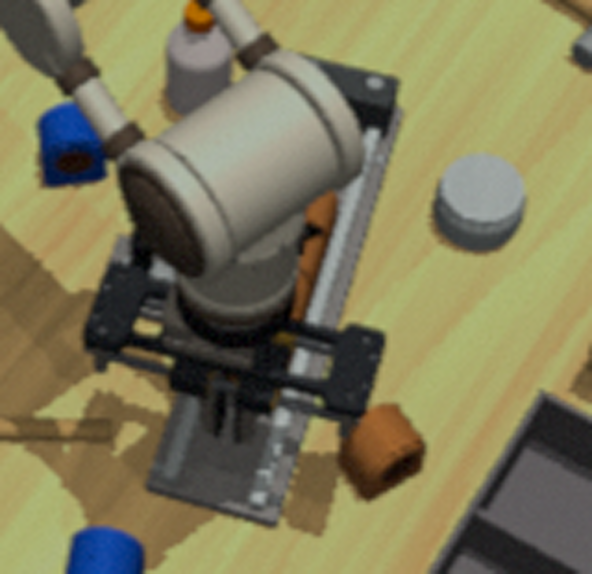

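The fingers stand in the channel at about (228,420), between the fences, and the body is clear of the spare holder at (385,450).

>>> carry_out --steps '[{"linear": [0, -0.002, 0.007], "spin": 0, "fingers": 0.78}, {"linear": [0.015, 0, 0], "spin": 0, "fingers": 0.78}, {"linear": [0.015, 0, 0], "spin": 0, "fingers": 0.78}, {"linear": [0.006, 0, 0], "spin": 0, "fingers": 0.78}, {"linear": [0.006, 0, 0], "spin": 0, "fingers": 0.78}, {"linear": [0.006, 0, 0], "spin": 0, "fingers": 0.78}, {"linear": [0.006, 0, 0], "spin": 0, "fingers": 0.78}, {"linear": [0.006, 0, 0], "spin": 0, "fingers": 0.78}, {"linear": [0.006, 0, 0], "spin": 0, "fingers": 0.78}]'

```text
clock: 4.45
tool_pos: [654.9, -47.7, 51.9]
orientation: [1.894, 2.506, -0.0]
ft_force: [0.2, -1.2, 0.1]
width: 9.8
grasp_force: 1.0
```

```bash
python3 -c "from h import *; show()"
```

```text
t 4.45 chan [ -1.1 -77.5] z 51.9 w 9.8 ytool angle err deg 0.1 F(chan) [-0.1 -1.2] 0.1
```

>>> carry_out --steps '[{"linear": [0.006, 0, 0], "spin": 0, "fingers": 0.78}, {"linear": [0.006, 0, 0], "spin": 0, "fingers": 0.78}, {"linear": [0.006, 0, 0], "spin": 0, "fingers": 0.78}, {"linear": [0.006, 0, 0], "spin": 0, "fingers": 0.78}, {"linear": [0.006, 0, 0], "spin": 0, "fingers": 0.78}, {"linear": [0.006, 0, 0], "spin": 0, "fingers": 0.78}, {"linear": [0.006, 0, 0], "spin": 0, "fingers": 0.78}, {"linear": [0.006, 0, 0], "spin": 0, "fingers": 0.78}, {"linear": [0.006, 0, 0], "spin": 0, "fingers": 0.78}, {"linear": [0.006, 0, 0], "spin": 0, "fingers": 0.78}, {"linear": [0.006, 0, 0], "spin": 0, "fingers": 0.78}, {"linear": [0.006, 0, 0], "spin": 0, "fingers": 0.78}]'

```text
clock: 5.45
tool_pos: [643.0, -5.8, 51.9]
orientation: [1.894, 2.506, 0.0]
ft_force: [1.4, -2.7, 1.4]
width: 10.2
grasp_force: 1.5
```

>>> carry_out --steps '[{"linear": [0.006, 0, 0], "spin": 0, "fingers": 0.78}, {"linear": [0.006, 0, 0], "spin": 0, "fingers": 0.78}, {"linear": [0.006, 0, 0], "spin": 0, "fingers": 0.78}, {"linear": [0.006, 0, 0], "spin": 0, "fingers": 0.78}, {"linear": [0.006, 0, 0], "spin": 0, "fingers": 0.78}, {"linear": [0.003, 0, 0], "spin": 0, "fingers": 0.78}, {"linear": [0.003, 0, 0], "spin": 0, "fingers": 0.78}]'

```text
clock: 6.03
tool_pos: [637.0, 14.9, 51.9]
orientation: [1.894, 2.506, 0.0]
ft_force: [0.2, -2.8, 2.6]
width: 10.0
grasp_force: 1.6
```

```bash
python3 -c "from h import *; show()"
```

```text
t 6.0333 chan [ -1.3 -12.4] z 51.9 w 10.0 ytool angle err deg 0.11 F(chan) [-0.5 -2.8] 2.6
```

>>> carry_out --steps '[{"linear": [0.003, 0, 0], "spin": 0, "fingers": 0.78}, {"linear": [0.003, 0, 0], "spin": 0, "fingers": 0.78}, {"linear": [0.003, 0, 0], "spin": 0, "fingers": 0.78}, {"linear": [0.003, 0, 0], "spin": 0, "fingers": 0.78}, {"linear": [0.002, 0, 0], "spin": 0, "fingers": 0.78}]'

```text
clock: 6.45
tool_pos: [634.8, 22.9, 51.9]
orientation: [1.894, 2.506, 0.0]
ft_force: [1.4, -2.2, 2.7]
width: 10.5
grasp_force: 1.8
```

>>> carry_out --steps '[{"linear": [0.002, 0, 0], "spin": 0, "fingers": 0.78}, {"linear": [0.002, 0, 0], "spin": 0, "fingers": 0.78}]'

```text
clock: 6.62
tool_pos: [634.4, 24.4, 51.9]
orientation: [1.893, 2.506, -0.001]
ft_force: [2.3, -8.4, 0.7]
width: 10.0
grasp_force: 4.4
```

>>> carry_out --steps '[{"linear": [0.001, 0, 0], "spin": 0, "fingers": 0.78}, {"linear": [0, 0, 0], "spin": 0, "fingers": 0.78}, {"linear": [0, 0, 0], "spin": 0, "fingers": 0.78}]'

```text
clock: 6.87
tool_pos: [634.3, 24.5, 51.9]
orientation: [1.893, 2.505, -0.002]
ft_force: [2.3, -8.2, 1.7]
width: 10.4
grasp_force: 3.8
```

```bash
python3 -c "from h import *; show()"
```

```text
t 6.8667 chan [-1.3 -2.5] z 51.9 w 10.4 ytool angle err deg 0.1 F(chan) [-0.  -8.5] 1.7
```

>>> carry_out --steps '[{"linear": [0.002, 0, 0], "spin": 0, "fingers": 0.78}, {"linear": [0.002, 0, 0], "spin": 0, "fingers": 0.78}, {"linear": [0, 0, 0], "spin": 0, "fingers": 0.78}]'

```text
clock: 7.12
tool_pos: [634.3, 24.6, 52.1]
orientation: [1.891, 2.502, -0.005]
ft_force: [2.7, -14.7, 0.9]
width: 10.0
grasp_force: 7.5
```

>>> carry_out --steps '[{"linear": [-0.005, 0, 0], "spin": 0, "fingers": 0.78}, {"linear": [-0.015, 0, 0], "spin": 0, "fingers": 0.78}, {"linear": [-0.03, 0, 0], "spin": 0, "fingers": 0.78}, {"linear": [-0.03, 0, 0], "spin": 0, "fingers": 0.78}, {"linear": [0, 0, -0.05], "spin": 0, "fingers": 1}, {"linear": [0, 0, -0.05], "spin": 0, "fingers": 1}, {"linear": [0, 0, -0.05], "spin": 0, "fingers": 1}, {"linear": [0, -0.06, 0], "spin": 0, "fingers": 1}, {"linear": [0, -0.06, 0], "spin": 0, "fingers": 1}, {"linear": [0, -0.06, 0], "spin": 0, "fingers": 1}, {"linear": [0, -0.06, 0], "spin": 0, "fingers": 1}, {"linear": [0, 0, 0], "spin": 0, "fingers": 1}]'

```text
clock: 8.12
tool_pos: [500.1, -56.3, 138.2]
orientation: [-1.889, -2.497, 0.005]
ft_force: [-0.1, 0.4, -0.1]
width: 0.4
grasp_force: 0.0
```

Run:
```python
from h import *
from bench import grab_frame
import cv2
show()
a=grab_frame("scene")[155:310,220:380,::-1]
b=grab_frame("top")[125:225,190:350,::-1]
cv2.imwrite("pics/z2.png",np.hstack([cv2.resize(a,(310,300)),cv2.resize(b,(480,300),interpolation=cv2.INTER_CUBIC)]))
```

```text
t 8.1167 chan [-152.5  -43.7] z 138.2 w 0.4 ytool angle err deg 0.05 F(chan) [0.  0.4] -0.1
```

View pics/z2.png

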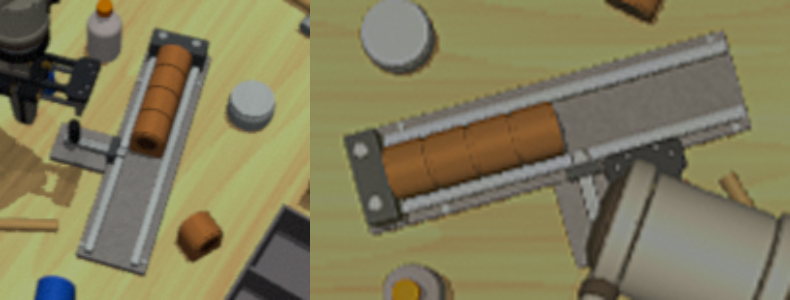

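The picture shows the row tight against the stop with no gaps. The knob is still open, and the fingers are clear and shut. Next I line up behind the knob and go down.

>>> carry_out --steps '[{"linear": [0.035, 0, 0], "spin": 0, "fingers": 1}, {"linear": [0.035, 0, 0], "spin": 0, "fingers": 1}, {"linear": [0, 0, 0.05], "spin": 0, "fingers": 1}, {"linear": [0, 0, 0.05], "spin": 0, "fingers": 1}, {"linear": [0, 0, 0.025], "spin": 0, "fingers": 1}, {"linear": [0, 0, 0], "spin": 0, "fingers": 1}, {"linear": [0, 0, 0], "spin": 0, "fingers": 1}]'

```text
clock: 8.8
tool_pos: [496.9, -16.7, 66.5]
orientation: [-1.892, -2.506, -0.0]
ft_force: [0.3, 0.6, 0.3]
width: 0.5
grasp_force: 0.0
```

```bash
python3 -c "from h import *; show()"
```

```text
t 8.8 chan [-144.8   -4.7] z 66.5 w 0.5 ytool angle err deg 0.14 F(chan) [0.5 0.5] 0.3
```

>>> carry_out --steps '[{"linear": [0.004, 0, 0.005], "spin": 0, "fingers": 1}, {"linear": [0, 0.01, 0], "spin": 0, "fingers": 1}, {"linear": [0, 0.01, 0], "spin": 0, "fingers": 1}, {"linear": [0, 0.006, 0], "spin": 0, "fingers": 1}, {"linear": [0, 0.006, 0], "spin": 0, "fingers": 1}, {"linear": [0, 0.006, 0], "spin": 0, "fingers": 1}, {"linear": [0, 0.006, 0], "spin": 0, "fingers": 1}, {"linear": [0, 0.006, 0], "spin": 0, "fingers": 1}, {"linear": [0, 0.006, 0], "spin": 0, "fingers": 1}, {"linear": [0, 0.006, 0], "spin": 0, "fingers": 1}]'

```text
clock: 9.63
tool_pos: [531.8, -4.6, 63.8]
orientation: [-1.894, -2.506, 0.0]
ft_force: [-1.1, -1.2, 1.1]
width: 0.7
grasp_force: 0.9
```

```bash
python3 -c "from h import *; show()"
```

```text
t 9.6333 chan [-107.9   -2.6] z 63.8 w 0.7 ytool angle err deg 0.1 F(chan) [-1.4 -0.8] 1.1
```

In contact at about 1.5 N, so the bolt is sliding.

>>> carry_out --steps '[{"linear": [0, 0.006, 0], "spin": 0, "fingers": 1}, {"linear": [0, 0.006, 0], "spin": 0, "fingers": 1}, {"linear": [0, 0.005, 0], "spin": 0, "fingers": 1}, {"linear": [0, 0.003, 0], "spin": 0, "fingers": 1}, {"linear": [0, 0.003, 0], "spin": 0, "fingers": 1}]'

```text
clock: 10.05
tool_pos: [545.0, -0.8, 63.7]
orientation: [-1.894, -2.507, 0.0]
ft_force: [-1.3, -1.4, 2.0]
width: 0.6
grasp_force: 0.9
```

>>> carry_out --steps '[{"linear": [0, 0.003, 0], "spin": 0, "fingers": 1}, {"linear": [0, 0.003, 0], "spin": 0, "fingers": 1}]'

```text
clock: 10.22
tool_pos: [548.3, 0.1, 63.7]
orientation: [-1.894, -2.506, 0.0]
ft_force: [-2.1, -0.9, 1.3]
width: 0.2
grasp_force: 0.9
```

```bash
python3 -c "from h import *; show()"
```

```text
t 10.2167 chan [-90.7  -2.6] z 63.7 w 0.2 ytool angle err deg 0.1 F(chan) [-2.2 -0.3] 1.3
```

>>> carry_out --steps '[{"linear": [0, 0.003, 0], "spin": 0, "fingers": 1}, {"linear": [0, 0.003, 0], "spin": 0, "fingers": 1}]'

```text
clock: 10.38
tool_pos: [551.8, 1.1, 63.8]
orientation: [-1.894, -2.506, 0.0]
ft_force: [-1.3, -1.5, 1.5]
width: 0.3
grasp_force: 0.9
```

>>> carry_out --steps '[{"linear": [0, 0.003, 0], "spin": 0, "fingers": 1}]'

```text
clock: 10.47
tool_pos: [553.6, 1.6, 63.8]
orientation: [-1.894, -2.506, 0.0]
ft_force: [-1.1, -0.8, 1.2]
width: 0.5
grasp_force: 0.9
```

>>> carry_out --steps '[{"linear": [0, 0.003, 0], "spin": 0, "fingers": 1}]'

```text
clock: 10.55
tool_pos: [555.3, 2.1, 63.8]
orientation: [-1.894, -2.506, 0.0]
ft_force: [-2.2, -2.0, 1.0]
width: 0.2
grasp_force: 1.8
```

>>> carry_out --steps '[{"linear": [0, 0.003, 0], "spin": 0, "fingers": 1}]'

```text
clock: 10.63
tool_pos: [555.6, 2.2, 63.6]
orientation: [-1.892, -2.505, 0.005]
ft_force: [-10.8, -5.5, 9.2]
width: 0.4
grasp_force: 6.6
```

>>> carry_out --steps '[{"linear": [0, 0.003, 0], "spin": 0, "fingers": 1}]'

```text
clock: 10.72
tool_pos: [555.9, 2.3, 63.5]
orientation: [-1.889, -2.503, 0.01]
ft_force: [-17.6, -6.9, 14.9]
width: 0.3
grasp_force: 10.4
```

>>> carry_out --steps '[{"linear": [0, 0.003, 0], "spin": 0, "fingers": 1}]'

```text
clock: 10.8
tool_pos: [556.0, 2.3, 63.5]
orientation: [-1.887, -2.501, 0.015]
ft_force: [-24.5, -10.6, 20.1]
width: 0.5
grasp_force: 14.1
```

Hard stop at about 27 N. Backing away and checking.

>>> carry_out --steps '[{"linear": [0, -0.01, 0], "spin": 0, "fingers": 1}, {"linear": [0, -0.03, 0], "spin": 0, "fingers": 1}, {"linear": [0, -0.03, 0], "spin": 0, "fingers": 1}, {"linear": [0, 0, -0.05], "spin": 0, "fingers": 1}, {"linear": [0, 0, -0.06], "spin": 0, "fingers": 1}, {"linear": [0, 0, -0.06], "spin": 0, "fingers": 1}, {"linear": [0, 0, -0.06], "spin": 0, "fingers": 1}, {"linear": [0, -0.06, 0], "spin": 0, "fingers": 1}, {"linear": [0, -0.06, 0], "spin": 0, "fingers": 1}, {"linear": [0, -0.06, 0], "spin": 0, "fingers": 1}, {"linear": [0, 0, 0], "spin": 0, "fingers": 1}, {"linear": [0, 0, 0], "spin": 0, "fingers": 1}]'

```text
clock: 11.8
tool_pos: [415.4, -37.3, 201.8]
orientation: [1.895, 2.504, 0.002]
ft_force: [-0.6, -0.7, 0.5]
width: 0.4
grasp_force: 0.0
```

Run:
```python
from h import *
from bench import grab_frame
import cv2
show()
a=grab_frame("scene")[155:310,220:380,::-1]
b=grab_frame("top")[125:225,190:350,::-1]
cv2.imwrite("pics/z3.png",np.hstack([cv2.resize(a,(310,300)),cv2.resize(b,(480,300),interpolation=cv2.INTER_CUBIC)]))
```

```text
t 11.8 chan [-228.8   -2.5] z 201.8 w 0.4 ytool angle err deg 0.02 F(chan) [-0.8 -0.6] 0.5
```

View pics/z3.png

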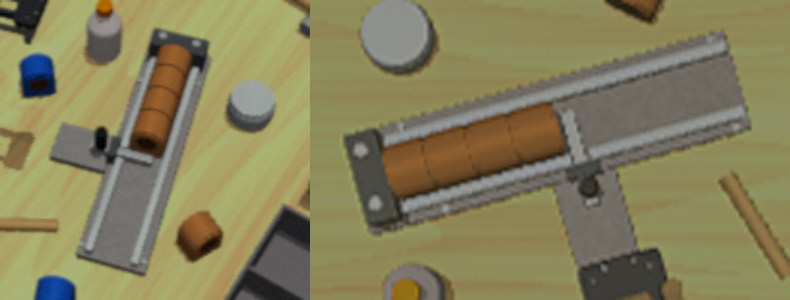

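The bar spans the channel right behind the last block, with the knob moved up to the guide at (588,187). The row is still tight and the bystanders haven't moved.

```bash
python3 -c "from bench import arm; print(arm.job_done())"
```

```text
the job is handed in; nothing more can be done
None
```

The row is home against the end stop with no gaps visible, the bolt is shut against its own stop behind the last block, the arm is clear, and the job was handed in at about 12 s (no verdict was returned).

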